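Show the packer which jar and which cell

TASK

Call the packer by pressing the plunger of the counter bell right down and letting it go, then point at the jar that was left out on the bench: keep the fingertips over the middle of its lid, two or three centimetres above it, for two seconds. Then point in the same way, from two or three centimetres above the carton's rim, at the middle of the empty cell where the jar belongs, for two seconds, and finish still pointing there. Touch nothing but the bell, and pick nothing up.

Things in the scene. Friction and masses are not known exactly. Their poses are not given: they have to be found in the camera images.
- plunger (a joint): press travel of the counter bell's plunger, straight down: 0 = up (rest), 0.007 m = fully pressed; the bell rings at 0.005 m. A spring lifts it back when let go; it starts to move at about 1 N and is fully down at about 5 N.
- plunger_top (a point): centre of the top of the bell's plunger, a steel disc 28 mm across. The counter bell is a steel dome 82 mm across on a black disc base 90 mm across, fixed to the bench; the dome is 40 mm high, the plunger's top 57 mm above the bench at rest. z is up.
- carton: the open cardboard carton, fixed to the bench: outside 172 (its x) by 255 (its y) by 120 mm high, walls and floor 4 mm; dividers as high as the rim make 2 (along x) by 3 (along y) cells, each about 80 by 80 mm, at x = -42, +42 and y = -84, 0, +84 mm. Its flaps hang down outside, reaching 35 mm out from the long (x) sides. Origin: centre of the underside; z up. Five cells hold a jar each, one is empty; which one varies.
- gap_mouth (a point): centre of the empty cell's mouth, level with the carton's rim (120 mm above the bench). The empty cell, about 80 by 80 mm, has only a flat card pad on its floor. Axes as the carton's, z up.
- stray_top (a point): centre of the lid's top on the jar left out on the bench, the only jar outside the carton, 105 mm above its foot. z up.
- stray: the jar left out on the bench: squat round amber glass, 66 mm across, 105 mm high, metal screw lid, paper label, the same as those in the carton. Loose. Origin: centre of its underside; z up.
- flask: bystander: slim white plastic bottle with a neck and black cap, 62 mm across, 165 mm high, standing loose on the bench. Origin: centre of its underside.
- tin: bystander: plain steel can, 72 mm across, 85 mm high, standing loose on the bench. Origin: centre of its underside.
- tape: bystander: roll of brown packing tape lying flat, 84 mm across, hole 60 mm, 48 mm high, loose on the bench. Origin: centre of its underside.
- jar0: a jar already packed in a cell of the carton: amber glass, 66 mm across, 105 mm high, its lid 11 mm below the rim. Loose. Origin: centre of its underside.
- jar1: a jar already packed in a cell of the carton: amber glass, 66 mm across, 105 mm high, its lid 11 mm below the rim. Loose. Origin: centre of its underside.
- jar2: a jar already packed in a cell of the carton: amber glass, 66 mm across, 105 mm high, its lid 11 mm below the rim. Loose. Origin: centre of its underside.
- jar3: a jar already packed in a cell of the carton: amber glass, 66 mm across, 105 mm high, its lid 11 mm below the rim. Loose. Origin: centre of its underside.
- jar4: a jar already packed in a cell of the carton: amber glass, 66 mm across, 105 mm high, its lid 11 mm below the rim. Loose. Origin: centre of its underside.
Mind the look-alikes: they are no part of the job. Of the things that look like the part that bears gap_mouth, the smallest one is meant.

How it is judged (in metres and radians):
On the way, in this order (a step that is already met when the one before it is completed fails the run):
1. the bell's plunger is pressed down by the fingers (at least 5 mm) (value of joint plunger above 0.005 m and contact force between plunger and the fingers above 0.5 N).
2. the gripper points at the left-out jar from just above its lid, without contact, for 1.5 s (horizontal distance between the grasp point and stray_top below 0.025 m and z of the grasp point in the frame of stray_top between 0.005 and 0.085 m and value of joint plunger below 0.002 m), for 1.5 s.
3. the gripper points at the empty cell from just above its mouth, without contact, for 1.5 s (horizontal distance between the grasp point and gap_mouth below 0.025 m and z of the grasp point in the frame of gap_mouth between 0.005 and 0.085 m), for 1.5 s.
At the end, for the whole second after the job is handed in: The grasp point (between the fingers) is still over the empty cell, within 25 mm of its middle sideways and 5 to 85 mm above the rim (fingertips just above it); the bell's plunger is up again; every jar and bystander stands upright within 10 mm of where it started (all of step 3 and distance of each of jar0, jar1, jar2, jar3, jar4, stray, flask, tin, tape from where it was at the start of the episode below 0.01 m and angle between each of jar0, jar1, jar2, jar3, jar4, stray, flask, tin, tape's own z axis and vertical below 0.1 rad and value of joint plunger below 0.002 m); the robot touches nothing.
It fails at once if the robot touches the left-out jar (contact force between stray and the fingers above 0.5 N or contact force between stray and the arm above 0.5 N).
It fails at once if the robot touches the carton or a packed jar (contact force between any of carton, jar0, jar1, jar2, jar3, jar4 and the fingers above 0.5 N or contact force between any of carton, jar0, jar1, jar2, jar3, jar4 and the arm above 0.5 N).
It fails at once if the robot touches the bottle, the can or the tape roll (contact force between any of flask, tin, tape and the fingers above 0.5 N or contact force between any of flask, tin, tape and the arm above 0.5 N).
It fails at once if a jar or bystander is lifted or shoved (more than 15 mm) (distance of any of jar0, jar1, jar2, jar3, jar4, stray, flask, tin, tape from where it was at the start of the episode above 0.015 m).
It also fails if it takes over 56 s, if anything falls off the work surface, if the arm or the gripper's body presses on something with over 40 N, if the wrist force passes 120 N, or if a joint passes its speed limit or range.

ROBOT

A 6-joint arm with a two-finger parallel gripper is mounted at the origin on the work surface. World frame = base frame: x ahead of the robot, y to its left, z up, the work surface at z = 0. Lengths are in m, angles in degrees, forces in N, time in s.
With the tool pointing down it reaches from about 0.3 to 0.775 m from the base axis. Payload 14.6 kg.
Tool frame: the origin (TCP) lies at the centre of the arm's flange, where the gripper is bolted on; the fingertips stand 199 mm ahead of it and the grasp point (between the pads) lies 180 mm ahead of it; z points along the fingers, y is the line along which they close (so a half turn about z gives the same grasp; the last joint's range is limited). The gripper opens to 94 mm and grips with 3 to 60 N. Pads are 16 mm wide; open, the fingers measure 119 mm over their backs; the gripper's body (75 mm by 177 mm) begins 78 mm behind the grasp point.
Start: joints at [68.033, 17.183, 87.147, -0, 75.671, -3.816], TCP at [0.171, 0.523, 0.405] pointing down, gripper open.
Joint ranges: [-173.82, 173.82], [-45.26, 126.66], [13.44, 144.39], [-59.66, 239.66], [0, 175.72], [-146.38, 146.38]. Speed limits (degrees/s): [127.2, 127.2, 147.25, 180, 180, 180].

INTERFACE

Orientations are given as [roll, pitch, yaw] about the fixed x, y, z axes, in that order (R = Rz(yaw) Ry(pitch) Rx(roll)).
In Python, from bench import env, solver, eyes, order, get_time, get_qpos, get_joint_velocities, get_joint_torque, get_eef_pos, get_eef_rot, get_contact_force, get_moment, get_finger_gap, get_gripper_force gives the robot as it stands. Calls block until the motion is done:
- env.move_to(position, orientation): joint-space move of the TCP to a pose.
- env.move_l(position, ori=None, max_speed=0.15): straight line of the TCP; ori=None keeps the orientation; max_speed is the mean speed in m/s.
- env.movej(angles): joint-space move.
- env.open_jaws() and env.close(force=None): open the fingers fully, or close them until they stop; force is the grip in N (None keeps the last).
- env.hold(seconds).
- solver.inverse_kinematics(position, orientation): joint angles nearest the present ones, or None.
- eyes.grab_frame(name): name is "side" or "top"; returns a dict with "image" (420x560x3 uint8, red, green, blue), "fx", "fy", "cx", "cy" (pixels), "k1" (the pictures are not rectified: a ray, as slopes to the right and down, at radius r is drawn at 1 + k1 r^2 times it, then the intrinsics apply), "R" (3x3) and "t" (3): a world point X has camera coordinates R X + t. Camera axes: x right, y down, z forward; pixel columns grow to the right and rows downward; lengths in m; the calibration is good to about 2 mm. A picture is of the moment at which its call begins. There is no depth.
A pose or a line that the arm cannot do raises env.IKError and nothing moves.
- order.close_job(): hands the job in; it is judged then, once.
Readings, each from a call of its own:
- get_time(): time.
- get_qpos(): joint angles.
- get_joint_velocities(): joint speeds.
- get_joint_torque(): joint torques, N m.
- get_eef_pos(): TCP position.
- get_eef_rot(): TCP orientation.
- get_contact_force(): force on the tool from outside, world axes, zero at the start.
- get_moment(): the same for the moment, N m.
- get_finger_gap(): finger opening in m.
- get_gripper_force(): force on a finger pad.
Only numpy, scipy, OpenCV 4.12 (cv2) and the standard library are available. Lean on these libraries where they do the work, as an engineer would, in place of code of your own. Each camera call takes 0.05 s, during which the arm holds its last target. There are 200 camera calls.

## Working session

There is one attempt and no reset: what is moved stays moved. The work goes in short steps, each a Python script; the robot and the scene stay as the last script left them, time stands still between calls to the robot, and variables do not carry over. Pictures are saved under pics/ and viewed, at most 10 in all, crops included, and the job is handed in when it is done.

```bash
ls; mkdir -p pics; python3 - <<'E'
from bench import *
import cv2,numpy as np
for n in("top","side"):
    f=eyes.grab_frame(n); cv2.imwrite(f"pics/{n}0.png",f["image"][:,:,::-1])
    np.savez(f"{n}0.npz",**f)
    R=np.array(f["R"]);print(n,f["fx"],f["cx"],f["cy"],f["k1"],-R.T@f["t"],R.round(3).tolist())
print(get_time(),get_eef_pos(),get_eef_rot(),get_finger_gap())
E
```

```text
pics
top 412.6799453967377 266.0015207277288 212.0198982059103 -0.010881807210747375 [ 0.44996689 -0.03859027  0.98919603] [[0.015, -1.0, 0.016], [-0.986, -0.017, -0.165], [0.165, -0.013, -0.986]]
side 463.42348715498485 283.18686719348204 213.2212618245498 -0.14661304971715844 [ 0.53756378 -0.96076641  0.88219997] [[0.997, -0.079, 0.012], [-0.042, -0.655, -0.755], [0.068, 0.752, -0.656]]
0.1 [0.17133194 0.52260729 0.40414383] [-1.79942240e+02 -3.38431100e-03  1.61847777e+02] 0.09404561852203136
```

View pics/top0.png

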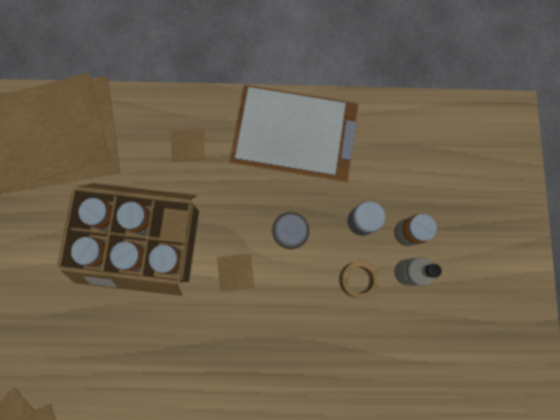

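View pics/side0.png

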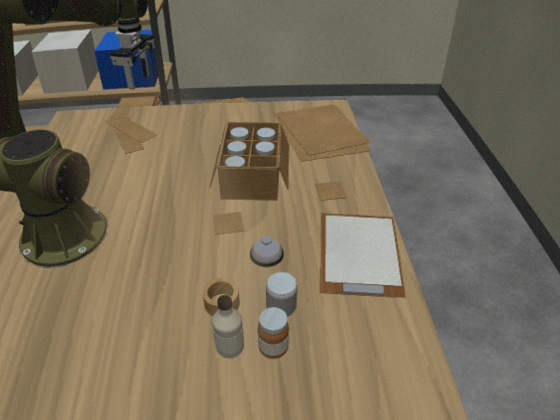

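The top view shows the bell at (291,230), the tin at (370,217), the stray amber jar's lid at about (423,229), the flask cap at (433,271), the tape at (359,279) and the carton's empty cell at (174,226). The side view shows the bell plunger at (266,240), the stray lid at (273,319), the tin at (281,286) and the empty cell at (267,163). I'll enlarge crops of both for pixel-accurate points.

```bash
cat > h.py <<'E'
import numpy as np,cv2
F={n:dict(np.load(f"{n}0.npz")) for n in("top","side")}
def ray(n,p):
    f=F[n];d=np.array([(p[0]-f["cx"])/f["fx"],(p[1]-f["cy"])/f["fy"]]);s=d.copy()
    for _ in range(20): s=d/(1+f["k1"]*(s@s))
    v=f["R"].T@np.r_[s,1]; return -f["R"].T@f["t"],v/np.linalg.norm(v)
def plane(n,p,z):
    c,v=ray(n,p);return c+v*(z-c[2])/v[2]
def tri(a,b):
    (c,u),(e,v)=ray("top",a),ray("side",b)
    s=np.linalg.lstsq(np.c_[u,-v],e-c,rcond=None)[0];P,Q=c+s[0]*u,e+s[1]*v
    return (P+Q)/2,np.linalg.norm(P-Q)
def pix(n,X):
    f=F[n];c=f["R"]@X+f["t"];s=c[:2]/c[2];s=s*(1+f["k1"]*(s@s));return np.array([f["fx"]*s[0]+f["cx"],f["fy"]*s[1]+f["cy"]])
E
python3 - <<'E'
import cv2,numpy as np
t=cv2.imread("pics/top0.png");s=cv2.imread("pics/side0.png")
def crop(im,x,y,w,h,k): 
    o=cv2.convertScaleAbs(cv2.resize(im[y:y+h,x:x+w],None,fx=k,fy=k,interpolation=cv2.INTER_CUBIC),alpha=1.6)
    for i in range(0,w,10):
        cv2.line(o,(i*k,0),(i*k,6 if (x+i)%50 else 14),(0,255,255),1)
    for i in range(0,h,10):
        cv2.line(o,(0,i*k),(6 if (y+i)%50 else 14,i*k),(0,255,255),1)
    return o
c=np.zeros((600,800,3),np.uint8)
def put(o,x,y): c[y:y+o.shape[0],x:x+o.shape[1]]=o
put(crop(t,60,180,150,120,3),0,0)       # carton top
put(crop(t,270,210,44,44,7),460,0)      # bell
put(crop(s,210,120,80,80,3),0,360)
put(crop(s,245,230,44,40,6),250,360)
put(crop(s,255,300,40,60,4),520,310)
put(crop(t,400,210,40,40,3),685,310)
cv2.imwrite("pics/crops.png",c)
E
```

```text
Traceback (most recent call last):
ValueError: could not broadcast input array from shape (120,120,3) into shape (120,115,3)
```

```bash
python3 - <<'E'
import cv2,numpy as np
t=cv2.imread("pics/top0.png");s=cv2.imread("pics/side0.png")
def crop(im,x,y,w,h,k): 
    o=cv2.convertScaleAbs(cv2.resize(im[y:y+h,x:x+w],None,fx=k,fy=k,interpolation=cv2.INTER_CUBIC),alpha=1.6)
    for i in range(0,w,10):
        cv2.line(o,(i*k,0),(i*k,6 if (x+i)%50 else 14),(0,255,255),1)
    for i in range(0,h,10):
        cv2.line(o,(0,i*k),(6 if (y+i)%50 else 14,i*k),(0,255,255),1)
    return o
c=np.zeros((600,800,3),np.uint8)
def put(o,x,y): c[y:y+o.shape[0],x:x+o.shape[1]]=o
put(crop(t,60,180,150,120,3),0,0)       # carton top
put(crop(t,270,210,44,44,7),460,0)      # bell
put(crop(s,210,120,80,80,3),0,360)
put(crop(s,245,230,44,40,6),245,360)
put(crop(s,255,300,40,60,4),515,310)
put(crop(t,400,210,40,40,3),680,310)
cv2.imwrite("pics/crops.png",c)
E
```

```text
(no output)
```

View pics/crops.png

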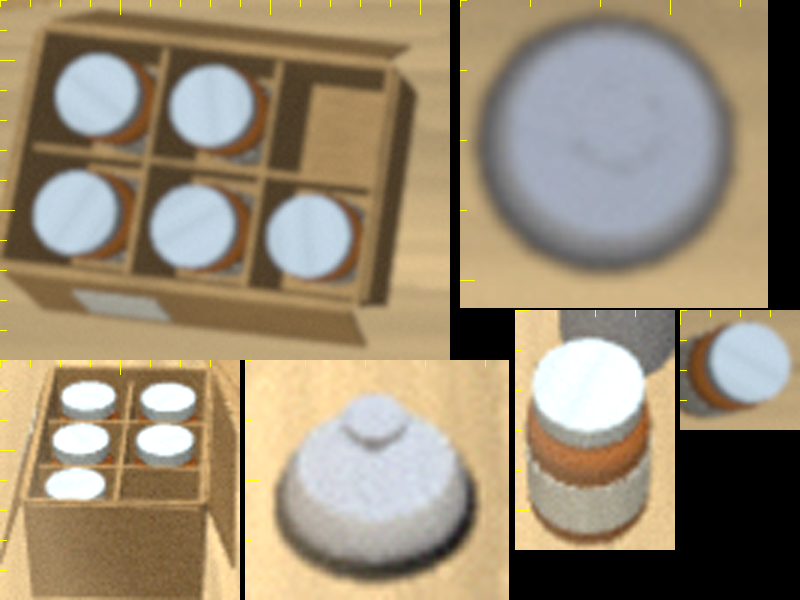

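The crops show five lids and an empty cell at the carton's +x/-y corner. They also show the bell's plunger disc (top about (292.4,228), side about (266.7,239)) and the rim corners. Next I triangulate these and check them against the known sizes and heights.

```bash
python3 - <<'E'
from h import *
np.set_printoptions(precision=4,suppress=True)
T=[(74,189.3),(192,202.7),(182,281),(60.7,266.7)];S=[(279.3,123.3),(278.7,167.3),(219.3,166.7),(228.3,122.3)]
C=[]
for a,b in zip(T,S):
    P,e=tri(a,b);C.append(P);print("corner",P,e, plane("top",a,.12),plane("side",b,.12))
for nm,C in (("tri",np.array(C)),("top",np.array([plane("top",a,.12) for a in T])),("side",np.array([plane("side",a,.12) for a in S]))):
    m=C.mean(0); print(nm,"c",m,"lenx",np.linalg.norm(C[0]-C[3]),np.linalg.norm(C[1]-C[2]),"leny",np.linalg.norm(C[0]-C[1]),np.linalg.norm(C[3]-C[2]))
    ax=(C[0]+C[1]-C[2]-C[3])[:2];ax/=np.linalg.norm(ax);ay=np.array([-ax[1],ax[0]])
    print(" gap",m[:2]+.042*ax-.084*ay,"yaw",np.degrees(np.arctan2(ax[1],ax[0])))
P,e=tri((292.4,228.1),(266.7,239.2));print("plunger",P,e)
print(" at .057",plane("top",(292.4,228.1),.057),plane("side",(266.7,239.2),.057),"base",plane("top",(290.9,230.4),.003))
def lids(n,lo,roi):
    im=cv2.imread(f"pics/{n}0.png").astype(int);b,g,r=im[...,0],im[...,1],im[...,2]
    m=((b>lo)&(b>r-5)).astype(np.uint8)
    k=np.zeros_like(m);x,y,w,h=roi;k[y:y+h,x:x+w]=m[y:y+h,x:x+w]
    for c in cv2.findContours(k,0,1)[0]:
        if cv2.contourArea(c)>60: print(n,lo,cv2.fitEllipse(c),cv2.contourArea(c))
for lo in (100,115,130): lids("top",lo,(400,205,45,45))
for lo in (120,150,170): lids("side",lo,(255,305,40,35))
im=cv2.imread("pics/top0.png");print(im[229,424],im[217,370]);im=cv2.imread("pics/side0.png");print(im[319,273],im[331,273])
E
```

```text
corner [0.6388 0.3639 0.1162] 0.0010386149115632222 [0.6375 0.362  0.12  ] [0.6388 0.3576 0.12  ]
corner [0.6158 0.1082 0.1213] 0.006569407600246828 [0.6127 0.1081 0.12  ] [0.6192 0.1112 0.12  ]
corner [0.4493 0.1213 0.1225] 0.0040625040920524245 [0.4473 0.1216 0.12  ] [0.4511 0.1251 0.12  ]
corner [0.4729 0.3747 0.12  ] 0.0007074966544757621 [0.4726 0.3747 0.12  ] [0.4733 0.3748 0.12  ]
tri c [0.5442 0.242  0.12  ] lenx 0.16627939692385238 0.16697733296223402 leny 0.25673024079017187 0.25457239335597526
 gap [0.5801 0.1552] yaw -4.111038045777463
top c [0.5425 0.2416 0.12  ] lenx 0.165368280098746 0.1659471449415103 leny 0.2551015551920282 0.2543937150688978
 gap [0.5778 0.1546] yaw -4.512157905545328
side c [0.5456 0.2422 0.12  ] lenx 0.1664417050853279 0.1687330816324304 leny 0.24714971668894473 0.25066398373388266
 gap [0.5796 0.1546] yaw -5.338639473191923
plunger [ 0.5714 -0.1119  0.0556] 0.0029701994278648787
 at .057 [ 0.5697 -0.1119  0.057 ] [ 0.5728 -0.1131  0.057 ] base [ 0.571  -0.1126  0.003 ]
top 100 ((422.9692687988281, 226.93722534179688), (24.589935302734375, 26.200607299804688), 137.4503936767578) 503.0
top 115 ((423.1652526855469, 226.8693389892578), (23.782470703125, 25.3325252532959), 135.76116943359375) 472.0
top 130 ((423.271240234375, 226.77272033691406), (22.368135452270508, 24.20041275024414), 131.56661987304688) 423.0
side 120 ((272.9854431152344, 318.37298583984375), (22.66739845275879, 26.662023544311523), 88.46040344238281) 473.0
side 150 ((272.9172058105469, 318.2978515625), (21.375804901123047, 26.43861961364746), 88.2086410522461) 442.5
side 170 ((275.6823425292969, 318.3606872558594), (18.75404167175293, 19.360414505004883), 128.46070861816406) 214.5
[137 129 118] [143 134 123]
[171 165 156] [ 99 108 107]
```

```bash
python3 - <<'E'
from h import *
from bench import *
np.set_printoptions(precision=4,suppress=True)
a,b=(423.2,226.9),(273.1,318.4)
print("stray",*tri(a,b),plane("top",a,.105),plane("side",b,.105))
print("flask cap",*tri((433,271),(225,302)),"tin",*tri((370,216.5),(282,286)))
O=[180,0,90]
env.close(10)
env.move_to([.571,-.112,.40],O)
print(get_time(),get_eef_pos(),get_eef_rot(),get_finger_gap(),get_contact_force())
env.move_l([.571,-.112,.199+.075],O)
print(get_time(),get_eef_pos(),get_contact_force())
for n in("top","side"):
    cv2.imwrite(f"pics/{n}1.png",eyes.grab_frame(n)["image"][:,:,::-1])
t=cv2.imread("pics/top1.png")[180:290,220:350];s=cv2.imread("pics/side1.png")[190:300,200:330]
cv2.imwrite("pics/bell1.png",cv2.convertScaleAbs(cv2.resize(np.hstack([t,s]),None,fx=3,fy=3,interpolation=2),alpha=1.5))
E
```

```text
stray [ 0.5713 -0.3937  0.1036] 0.0003779854067887388 [ 0.5709 -0.3932  0.105 ] [ 0.5714 -0.3947  0.105 ]
flask cap [ 0.476  -0.3877  0.1574] 0.002914606638908598 tin [ 0.5976 -0.2854  0.0751] 0.0017954001744626472
4.1667 [ 0.5711 -0.1113  0.4   ] [179.9983  -0.0048  90.0652] 0.00022923063637780622 [-0.5169  0.5018 -0.7011]
5.1583 [ 0.5712 -0.112   0.275 ] [ 0.351  -0.4378  0.6681]
```

View pics/bell1.png

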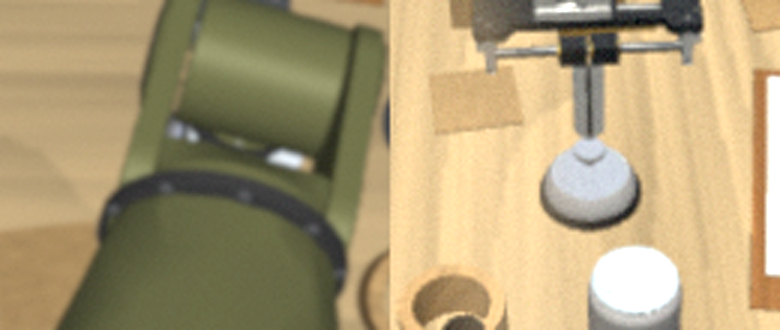

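The closed fingers stand right above the plunger in the side view: tips at crop (589,137), plunger at (589,148). The heights check out at stray 0.104 and rim 0.120. Now I press, watching the force.

```bash
python3 - <<'E'
from bench import *
import numpy as np
O=[180,0,90]
f0=np.mean([get_contact_force()[2] for _ in range(10)])
env.move_l([.571,-.112,.199+.060],O,.05)
for z in np.arange(.058,.0465,-.001):
    env.move_l([.571,-.112,.199+z],O,.03); env.hold(.1)
    f=np.mean([get_contact_force()[2] for _ in range(10)])-f0
    print(round(z,4),get_eef_pos()[2]-.199,round(f,2))
    if f>9: break
env.hold(.3); print(get_time(),get_contact_force())
env.move_l([.571,-.112,.199+.09],O,.08); print(get_time(),get_contact_force())
E
```

```text
0.058 0.05810430575182873 -0.89
0.057 0.05714580501478872 1.19
0.056 0.056078145476624874 1.51
0.055 0.055054147296617006 2.43
0.054 0.054077590059393776 2.76
0.053 0.05305211263286286 2.94
0.052 0.052036858985488876 3.83
0.051 0.05104241498870393 3.93
0.05 0.05041726680965322 9.52
9.1583 [-0.81810208  0.72488304  8.64541434]
9.8083 [-0.9675081   0.45060683  0.37245547]
```

The force rises along the spring line and jumps at 7 mm of travel, so the plunger was pressed fully down, then released. Now the pointing.

```bash
python3 - <<'E'
from bench import *
O=[180,0,90]
env.move_l([.571,-.112,.42],O,.2)
env.move_l([.5713,-.3937,.42],O,.2)
env.move_l([.5713,-.3937,.329],O,.1)
env.hold(2.3); print(get_time(),get_eef_pos(),get_contact_force())
import cv2; cv2.imwrite("pics/s2.png",eyes.grab_frame("side")["image"][:,:,::-1])
env.move_l([.5713,-.3937,.42],O,.15)
env.move_l([.579,.155,.42],O,.2)
env.move_l([.579,.155,.344],O,.1)
env.hold(2.3); print(get_time(),get_eef_pos(),get_contact_force())
cv2.imwrite("pics/s3.png",eyes.grab_frame("side")["image"][:,:,::-1])
a=cv2.imread("pics/s2.png")[170:400,160:360];b=cv2.imread("pics/s3.png")[50:280,170:370]
cv2.imwrite("pics/both.png",cv2.resize(cv2.hconcat([a,b]),None,fx=2,fy=2))
E
```

```text
15.5333 [ 0.57129987 -0.39370995  0.32902034] [-0.48156804 -0.09526253  0.13451823]
22.4417 [0.57899866 0.15501418 0.34397384] [-0.01999464 -0.3552357   0.62322815]
```

View pics/both.png

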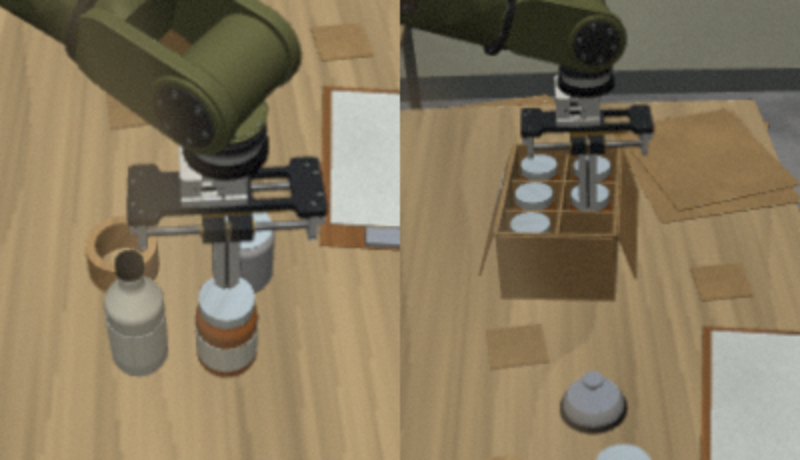

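On the left, the tips hover over the middle of the stray lid at (227,287). On the right, they are just above the empty cell (tips (588,207), cell (587,222)), the bell's plunger is up, and nothing is displaced. Handing in.

```bash
python3 -c "
from bench import *
print(order.close_job(),get_time())"
```

```text
the job is handed in; nothing more can be done
the job is handed in; nothing more can be done
```

I rang the bell with a full press and let it go, held over the left-out jar and then the empty cell for 2.3 s each with fingertips about 25 mm above, and handed the job in still pointing there; the hand-in call returned no verdict, and the pictures show nothing displaced.

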